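# Draw out the telescoping brush to its second stop, lock it and hold it ready

### The arm

A 6-joint arm with a two-finger parallel gripper is mounted at the origin on the work surface. World frame = base frame: x ahead of the robot, y to its left, z up, the work surface at z = 0. Lengths are in m, angles in rad, forces in N, time in s.
With the tool pointing down it reaches from about 0.25 to 0.725 m from the base axis. Payload 4 kg.
Tool frame: the origin (TCP) lies on the centre line of the jaws, within the pads' length; the fingertips stand 14 mm ahead of it and the grasp point (between the pads) lies 5 mm behind it; z points along the fingers, x is the direction in which the jaws open and shut, and the axes are right-handed (so a half turn about z gives the same grasp; the last joint's range is limited). The gripper opens to 85 mm and grips with 20 to 120 N. Pads are 22 mm wide; open, the fingers measure 114 mm over their backs; the gripper's body (76 mm by 85 mm) begins 54 mm behind the grasp point. The pads swing forward as they close: fully open they stand 13 mm farther back than shut.
Start: joints at [1.259, 0.241, 0.005, 1.335, 0, 1.571], TCP at [0.153, 0.476, 0.216] pointing down, gripper open.
Joint ranges: [-2.72, 2.72], [-1.05, 1.87], [-1.09, 1.28], [-1.99, 2.15], [-1.42, 1.44], [-3.14, 3.14]. Speed limits (rad/s): [2.79, 2.79, 3.14, 3.14, 3.14, 3.14].

### API

Orientations are given as a unit quaternion [x, y, z, w].
In Python, from workcell import bot gives the robot as it stands.
- The arm moves only by the tool play_rows, never from a script. Its argument "motion" is a list of rows, each an object with "fingers": the closure, from -1 (fully open) to 1 (shut), so that 0 is half open; "translation": the shift along the tool's x, y, z in cm, a list of three; "roll": the turn about the tool's z in degrees. A call has 1 to 20 rows; each row is the pose to reach, as a shift and turn from the pose commanded when the call began, along the tool's axes at that moment; what a row does not reach only later rows make up. A row lasts 1/12 s, in which the tool goes at most 41.7 mm and 7.16 degrees, less where a joint would pass 70% of its speed; a pose out of reach is approached as far as the arm can. A call with a gripper value outside its range is refused whole. The fingers move at their own pace and stop on an object; the grip force is fixed at half the most. Time passes only in rows, so rows that repeat a pose let the fingers close. It gives the time, the measured TCP pose, the force and the opening at its end, in the units of the state.
- bot.get_obs(): the state, without advancing time (a new reading comes with each control period).
- bot.camera(name): name is "scene" or "side" or "wrist"; returns a dict with "pixels" (384x512x3 uint8, red, green, blue), "intrinsics" (3x3 intrinsics, pixels), "world_to_cam" (4x4, takes a point from world to camera coordinates). Camera axes: x right, y down, z forward; pixel columns grow to the right and rows downward; lengths in m; the calibration is good to about 2 mm. The wrist camera is an equidistant fisheye: a pixel r from the principal point sees the ray r / f radians off the axis. A picture is of the moment at which its call begins. There is no depth.
- bot.job_done(): hands the job in, once; it reports no verdict.
The state is a dict: "clock": time; "joint_pos": joint angles; "joint_vel": joint speeds; "tau": joint torques, N m; "eef_pos": TCP position; "tool_rot": TCP orientation; "ft_force": force on the tool from outside, world axes, zero at the start; "ft_torque": the same for the moment, N m; "grip_width": finger opening in m.
Only numpy, scipy, OpenCV 4.12 (cv2) and the standard library are available. Lean on these libraries where they do the work, as an engineer would, in place of code of your own. Each camera call takes 0.05 s, during which the arm holds its last target. There are 200 camera calls.

### The job

The telescoping brush for cleaning the ice shaver lies pushed together in its steel rest, its head hooked behind the slotted end plate. Squeeze the red button on the side of the handle and pull the handle away from the head, past the first stop, to the second stop; then let go of the button so that it springs out and locks the tube. Take the handle again clear of the button, lift the brush about 10 cm up out of the rest and finish while holding it there in the gripper, still, level, drawn out and locked; leave the syrup bottle, the steel bowl and the stack of paper bowls where they stand.

Things in the scene. Friction and masses are not known exactly. Their poses are not given: they have to be found in the camera images.
- brush: The loose brush (0.24 to 0.35 kg in all); this body is its blue box-section handle, 200 long, 30 wide, 34 high. Origin: centre of the handle's underside. x runs along the tool to the brush head, y to the plain side (red button on the -y side), z up; tool axis 17 above the origin. It lies along the rest's x axis. To draw it out, pull the handle along its -x.
- grip (a point): Point on the tool's axis inside the plain front part of the handle (x = +60 of the handle, 17 above its underside), 30 wide, clear of the button. Drawn out, the brush balances within 30 of this point. Easing the brush about 6 mm towards the head before lifting takes the head off the rest's end plate.
- button_face (a point): Centre of the red button's outer face (26 along the tool, 16 high), at x = -45 of the handle, 17 above its underside. It stands 6 out of the handle's -y side: 36 across the handle here with the button out, 31 with it in. The point moves with the button.
- button (a joint): How far the button is pushed in (m): 0 out (locked), 0.005 fully in. Spring 2.5 to 6 N. 3 mm or more in frees the tube; let go between stops it stays about 3 mm in and springs out, locking, at the next stop. A gripper closed over the button and the handle's opposite side pushes it fully in.
- tube (a joint): How far the steel tube is drawn out of the handle (m): 0 pushed together (locked), 0.070 first stop (locks only if the button is not held in), 0.140 second stop, also the end of travel (0.141). 2 mm of play in the locks. Unlocked it slides with 1 to 4 N and stays where left.
- head (a point): Centre of the white head block (55 long, 76 wide, 22 high; blue bristles reach 37 below this point) on the end of the tube (16 diameter), on the tool's axis. Its back face lies 27.5 from here; 50 of bare tube shows between it and the handle when pushed together.
- rest: Fixed metal rest. Origin on the counter, x along the tool to the head. Foot plate 450 x 90 x 4. A bar 20 wide, top 72 high, x = -235 to 0, carries the handle (slides along it; fingers pass on both sides). End plate at x = 160 to 165, 90 wide, 118 high, has an open-topped slot 26 wide, bottom at 81, for the tube; the head lies beyond and catches on it when pulled to -x; it lifts straight out.
- syrup: Bystander: amber syrup squeeze bottle with yellow nozzle, 64 diameter, 195 high. Origin: centre of its base.
- steel_bowl: Bystander: steel bowl, 124 diameter, 55 high. Origin: centre of its base.
- bowl_stack: Bystander: stack of white paper bowls, 114 diameter, 94 high. Origin: centre of its base.

How it is judged:
By the outcome, as a careful person would: the job done as asked, in the order asked, and still so for the second after the job is handed in, while the arm keeps its last pose, push and grip.
It also fails if it takes over 45 s, if anything falls off the work surface, if the arm or the gripper's body presses on something with over 40 N, if the wrist force passes 120 N, or if a joint passes its speed limit or range.

## Working session

There is one attempt and no reset: what is moved stays moved. The work goes in short steps, Python scripts to look and compute and a tool call to move; the robot and the scene stay as the last step left them, time stands still between calls to the robot, and variables do not carry over. Pictures are saved under pics/ and viewed, about 8 in all and at most 12, crops included, and the job is handed in when it is done.

Besides the shell and the picture viewer there is one more tool, called after "Request:" as a command line: name --argument value ..., lists and objects as JSON in quotes. play_rows: Moves the arm, as the interface text tells. Its arguments: {"type":"object","properties":{"motion":{"type":"array","items":{"type":"object","properties":{"fingers":{"type":"number"},"translation":{"type":"array","items":{"type":"number"}},"roll":{"type":"number"}}}}},"required":["motion"]}

```bash
mkdir -p pics; ls; python3 - <<'E'
from workcell import bot
import cv2,numpy as np
o=bot.get_obs();print({k:np.round(v,3).tolist() for k,v in o.items()})
ims=[]
for n in("scene","side"):
    c=bot.camera(n);im=c["pixels"][:,:,::-1];cv2.imwrite(f"pics/{n}0.png",im);np.savez(f"{n}0.npz",**c)
    cv2.imwrite(f"pics/{n}0b.png",cv2.resize(im,(800,600),interpolation=cv2.INTER_CUBIC))
    print(n,c["intrinsics"].tolist(),np.round(c["world_to_cam"],3).tolist())
E
```

```text
pics
{'clock': 0.0, 'joint_pos': [1.259, 0.241, 0.004, 1.335, -0.0, 1.571], 'joint_vel': [-0.001, 0.001, 0.0, -0.0, -0.001, 0.001], 'tau': [-0.002, -37.232, 25.241, 0.017, -0.0, 0.0], 'eef_pos': [0.153, 0.475, 0.215], 'tool_rot': [0.808, 0.589, -0.001, 0.001], 'ft_force': [-0.394, -0.073, -0.515], 'ft_torque': [0.019, 0.035, 0.03], 'grip_width': 0.085}
scene [[429.72698463475837, 0.0, 245.6866226467605], [0.0, 429.72698463475837, 190.50373363953403], [0.0, 0.0, 1.0]] [[-0.29, 0.957, 0.002, 0.231], [0.797, 0.243, -0.553, -0.425], [-0.53, -0.159, -0.833, 1.688], [0.0, 0.0, 0.0, 1.0]]
side [[477.7978870780488, 0.0, 253.14531366304593], [0.0, 477.7978870780488, 188.15368254470494], [0.0, 0.0, 1.0]] [[0.956, -0.294, 0.009, -0.599], [-0.222, -0.741, -0.633, 0.138], [0.193, 0.603, -0.774, 1.309], [0.0, 0.0, 0.0, 1.0]]
```

View pics/scene0b.png

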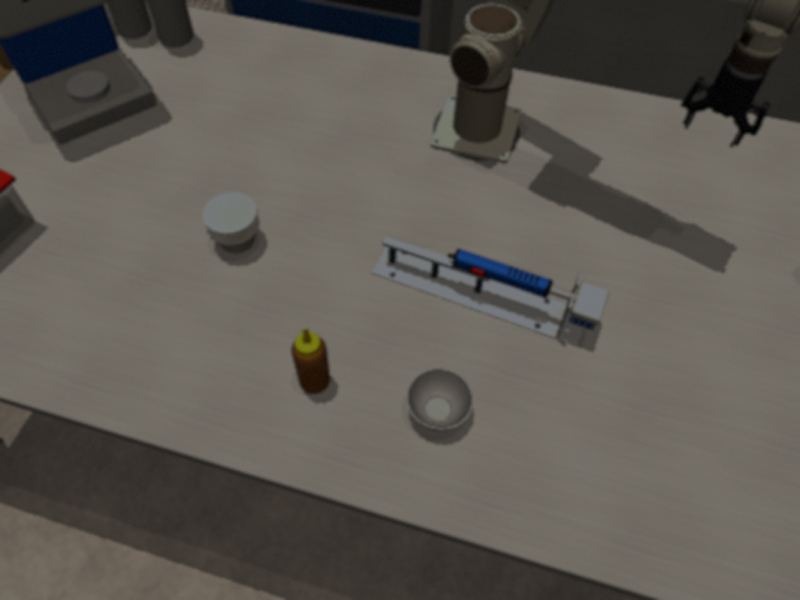

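View pics/side0b.png

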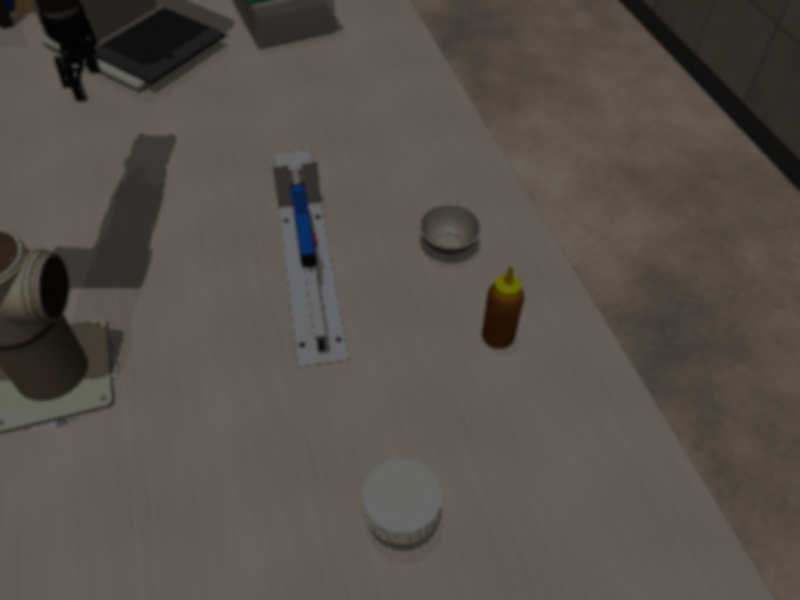

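The scene view shows the handle at about (455-550, 250-290) in the enlarged picture. The red button (480, 271) faces away from the robot and the head (588, 303) is towards +y. The bystanders stand farther out in +x and at -y. Next I triangulate a coarse pose.

```bash
cat > h.py <<'E'
import numpy as np,cv2
def ray(c,uv):
    K=c["intrinsics"];W=c["world_to_cam"];R=W[:3,:3]
    x=(uv[0]-K[0,2])/K[0,0];y=(uv[1]-K[1,2])/K[1,1]
    d=R.T@np.array([x,y,1.]);return -R.T@W[:3,3],d/np.linalg.norm(d)
def rayf(c,uv):
    K=c["intrinsics"];W=c["world_to_cam"];R=W[:3,:3]
    v=np.array([(uv[0]-K[0,2])/K[0,0],(uv[1]-K[1,2])/K[1,1]]);t=np.linalg.norm(v)
    d=R.T@np.r_[v/max(t,1e-9)*np.sin(t),np.cos(t)];return -R.T@W[:3,3],d
def plane(r,z): return r[0]+r[1]*(z-r[0][2])/r[1][2]
def tri(a,b):
    A=np.stack([a[1],-b[1]],1);s=np.linalg.lstsq(A,b[0]-a[0],rcond=None)[0]
    p=a[0]+s[0]*a[1];q=b[0]+s[1]*b[1];return (p+q)/2,np.linalg.norm(p-q)
def masks(px):
    h=cv2.cvtColor(px,cv2.COLOR_RGB2HSV);H,S,V=[h[...,i].astype(int) for i in range(3)]
    return (((H>100)&(H<130)&(S>140)&(V>50)),(((H<8)|(H>172))&(S>140)&(V>50)))
def big(m):
    n,l,s,c=cv2.connectedComponentsWithStats(m.astype(np.uint8));out=[]
    for i in np.argsort(-s[1:,4])[:4]+1: out.append((s[i].tolist(),c[i].round(1).tolist()))
    return l,out
E
python3 - <<'E'
from h import *
C={n:dict(np.load(n+"0.npz")) for n in("scene","side")}
for n,c in C.items():
    b,r=masks(c["pixels"]);print(n,"blue",big(b)[1],"red",big(r)[1])
    l,o=big(b)
E
```

```text
scene blue [([292, 160, 60, 26, 457], [321.3, 172.9])] red [([0, 109, 9, 14, 75], [2.9, 114.7]), ([302, 171, 8, 6, 26], [305.2, 173.3])]
side blue [([186, 118, 15, 45, 385], [193.2, 140.0])] red []
```

```bash
python3 - <<'E'
from h import *
from workcell import bot
C={n:dict(np.load(n+"0.npz")) for n in("scene","side")}
print(tri(ray(C["scene"],(321.3,172.9)),ray(C["side"],(193.2,140))))
print("button",plane(ray(C["scene"],(305.2,173.3)),.089))
b,_=masks(C["scene"]["pixels"]);p=np.argwhere(b)[:,::-1]
P=np.array([plane(ray(C["scene"],q),.097)[:2] for q in p]).astype(np.float32)
print(cv2.minAreaRect(P))
for uv in [(385,240),(373,272),(556,332),(455,256),(550,290)]: print(uv,plane(ray(C["scene"],np.array(uv)*.64),.0 if uv[0] in(373,556) else .1))
c=bot.camera("wrist");print(c["intrinsics"]);W=c["world_to_cam"];print(-W[:3,:3].T@W[:3,3],W[:3,:3].round(2))
E
```

```text
(array([0.48615424, 0.15022882, 0.09700649]), np.float64(0.0008360358565719252))
button [0.49661486 0.10242017 0.089     ]
((0.48638540506362915, 0.1474696844816208), (0.18981586396694183, 0.02970699593424797), 83.22108459472656)
(385, 240) [ 0.483693   -0.09236079  0.1       ]
(373, 272) [ 0.4987788  -0.11441668  0.        ]
(556, 332) [0.53359172 0.28501705 0.        ]
(455, 256) [0.48186215 0.05319335 0.1       ]
(550, 290) [0.50842354 0.24793958 0.1       ]
[[297.31863964   0.         257.10432514]
 [  0.         297.31863964 188.99701434]
 [  0.           0.           1.        ]]
[0.08016317 0.49937945 0.37330788] [[ 0.3   0.95 -0.  ]
 [ 0.91 -0.29  0.3 ]
 [ 0.28 -0.09 -0.95]]
```

Request:
play_rows --motion '[{"translation": [-25,42.9,-3.5],"roll": 79,"fingers": -1},{"translation": [-25,42.9,-3.5],"roll": 79,"fingers": -1},{"translation": [-25,42.9,-3.5],"roll": 79,"fingers": -1},{"translation": [-25,42.9,-3.5],"roll": 79,"fingers": -1},{"translation": [-25,42.9,-3.5],"roll": 79,"fingers": -1},{"translation": [-25,42.9,-3.5],"roll": 79,"fingers": -1},{"translation": [-25,42.9,-3.5],"roll": 79,"fingers": -1},{"translation": [-25,42.9,-3.5],"roll": 79,"fingers": -1},{"translation": [-25,42.9,-3.5],"roll": 79,"fingers": -1},{"translation": [-25,42.9,-3.5],"roll": 79,"fingers": -1},{"translation": [-25,42.9,-3.5],"roll": 79,"fingers": -1},{"translation": [-25,42.9,-3.5],"roll": 79,"fingers": -1},{"translation": [-25,42.9,-3.5],"roll": 79,"fingers": -1},{"translation": [-25,42.9,-3.5],"roll": 79,"fingers": -1},{"translation": [-25,42.9,-3.5],"roll": 79,"fingers": -1},{"translation": [-25,42.9,-3.5],"roll": 79,"fingers": -1},{"translation": [-25,42.9,-3.5],"roll": 79,"fingers": -1}]'

```text
clock: 1.57
eef_pos: [0.4841, 0.1075, 0.2506]
tool_rot: [0.998, -0.059, -0.0, -0.0]
ft_force: [-0.1, -0.5, -1.5]
grip_width: 0.0857
```

```bash
python3 - <<'E'
from h import *
from workcell import bot
c=bot.camera("wrist");np.savez("w1.npz",**c);cv2.imwrite("pics/w1.png",cv2.resize(c["pixels"][:,:,::-1],(800,600)))
o=bot.get_obs();print(o["eef_pos"],o["tool_rot"])
b,r=masks(c["pixels"]);print(big(b)[1],big(r)[1])
l,_=big(b)
E
```

```text
[0.48418553 0.10754511 0.25068683] [ 9.98280783e-01 -5.86128758e-02 -8.20906729e-05 -4.79212108e-05]
[([241, 45, 29, 174, 4206], [255.0, 133.9]), ([10, 351, 4, 5, 5], [11.6, 353.0]), ([8, 348, 2, 2, 2], [8.5, 348.5]), ([6, 345, 2, 2, 2], [6.5, 345.5])] [([270, 161, 4, 23, 89], [271.5, 172.4])]
```

View pics/w1.png

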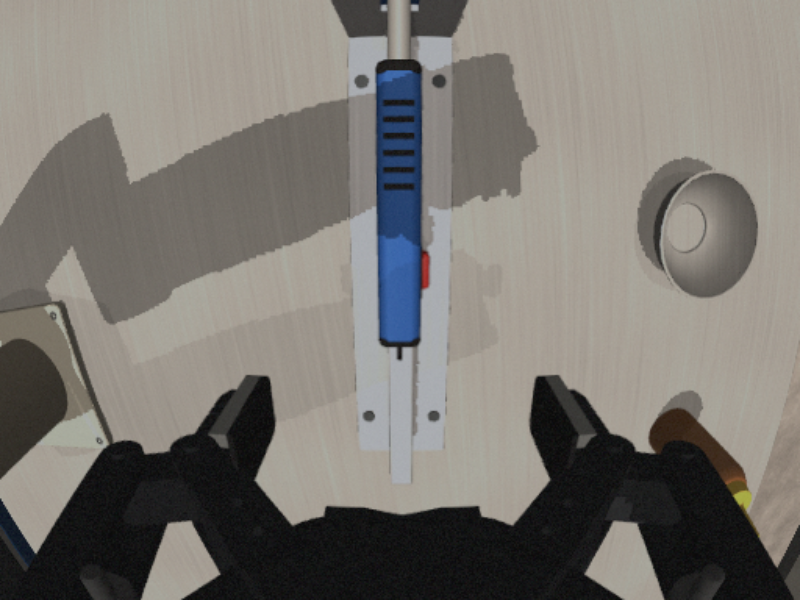

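The wrist view shows the handle almost straight up the image, with its edges at x≈378 and 422, y from 60 to 345. The red button is at (425, 270). The jaws straddle the handle's line.

```bash
cat >> h.py <<'E'
def fit(c,z):
    b,r=masks(c["pixels"]);l,o=big(b);i=l[int(round(o[0][1][1])),int(round(o[0][1][0]))];L=l==i
    L=cv2.morphologyEx(L.astype(np.uint8),cv2.MORPH_CLOSE,np.ones((9,1)))>0
    e=[]
    for y in np.where(L.any(1))[0][6:-6]:
        x=np.where(L[y])[0];e.append([plane(rayf(c,(x[0]-.5,y)),z)[:2],plane(rayf(c,(x[-1]+.5,y)),z)[:2]])
    e=np.array(e);m=e.mean(1);vx,vy,x0,y0=cv2.fitLine(m.astype(np.float32),cv2.DIST_HUBER,0,.001,.001).ravel()
    u=np.array([vx,vy])*np.sign(vy);n=np.array([u[1],-u[0]])
    w=np.abs((e[:,1]-e[:,0])@n);P=np.array([plane(rayf(c,q),z)[:2] for q in np.argwhere(L)[:,::-1]])@u
    ys,xs=np.where(r);pr=[plane(rayf(c,q),z-.009)[:2] for q in zip(xs,ys)]
    print("u",u,"deg",np.degrees(np.arctan2(u[1],u[0])),"pt",(x0,y0),"width",np.median(w))
    s=P-np.array([x0,y0])@u;print("ends",s.min(),s.max())
    B=np.array(pr)
    if len(B): sb=(B-[x0,y0])@u;print("button s",sb.min(),sb.max(),"lat",((B-[x0,y0])@n).max(),"axis pt at button",[x0,y0]+u*(sb.min()+sb.max())/2)
    return u,np.array([x0,y0])
E
python3 -c "
from h import *
c=dict(np.load('w1.npz'));fit(c,.106)"
```

```text
u [0.1162641  0.99321836] deg 83.323456 pt (np.float32(0.4870713), np.float32(0.15364358)) width 0.027912159552272463
ends -0.09773275605861599 0.08621404329299176
button s -0.06006081813393321 -0.03548263531869965 lat 0.01962746028795786 axis pt at button [0.48151717 0.10619582]
```

Request:
play_rows --motion '[{"translation": [-0.2,0.15,4],"roll": 0,"fingers": -1},{"translation": [-0.2,0.15,8],"roll": 0,"fingers": -1},{"translation": [-0.2,0.15,12],"roll": 0,"fingers": -1},{"translation": [-0.2,0.15,14.5],"roll": 0,"fingers": -1},{"translation": [-0.2,0.15,16],"roll": 0,"fingers": -1},{"translation": [-0.2,0.15,16.6],"roll": 0,"fingers": -1},{"translation": [-0.2,0.15,16.6],"roll": 0,"fingers": -1},{"translation": [-0.2,0.15,16.6],"roll": 0,"fingers": -0.3},{"translation": [-0.2,0.15,16.6],"roll": 0,"fingers": -0.1},{"translation": [-0.2,0.15,16.6],"roll": 0,"fingers": 0}]'

```text
clock: 2.45
eef_pos: [0.4842, 0.1056, 0.0863]
tool_rot: [0.998, -0.06, 0.002, -0.0]
ft_force: [0.2, 0.9, -0.0]
grip_width: 0.0514
```

```bash
python3 - <<'E'
from h import *
from workcell import bot
c=bot.camera("wrist");np.savez("w2.npz",**c);cv2.imwrite("pics/w2.png",cv2.resize(c["pixels"][:,:,::-1],(800,600)))
o=bot.get_obs();print(o["eef_pos"],o["tool_rot"],o["grip_width"]);fit(c,.106)
E
```

```text
[0.48400362 0.10544433 0.08608769] [ 9.98210354e-01 -5.97810918e-02  1.46468615e-03 -4.07057985e-04] 0.04426164836858941
u [0.11311015 0.9935824 ] deg 83.50536 pt (np.float32(0.48856366), np.float32(0.16737005)) width 0.0279447732006897
ends -0.11195134933778192 0.06331029578699837
button s -0.07433874866165963 -0.04610953675396394 lat 0.020294488054068034 axis pt at button [0.4817517 0.1075324]
```

View pics/w2.png

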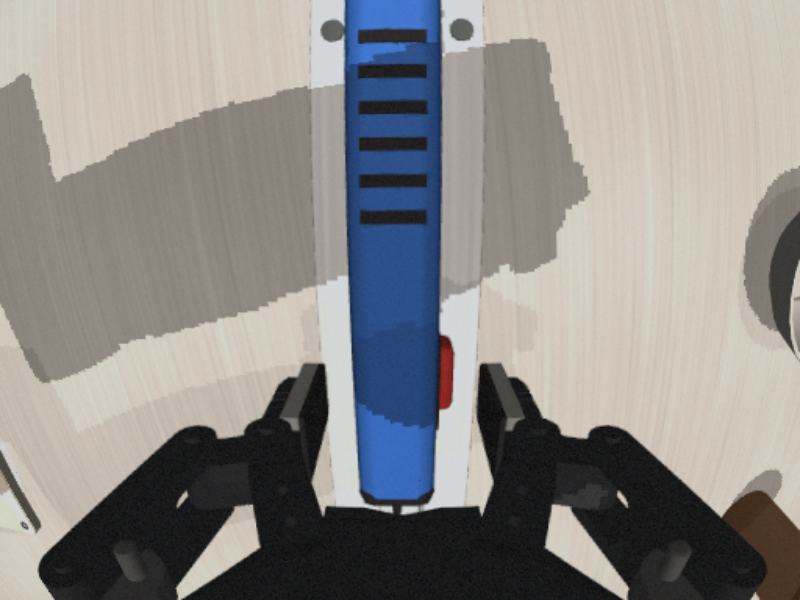

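The jaws straddle the button (red at (446, 372)). They sit about 2 mm to the button side and 2 mm behind it, so I correct that, close, and check the width before pulling.

Request:
play_rows --motion '[{"translation": [-0.17,-0.2,0.15],"roll": 0,"fingers": 0},{"translation": [-0.17,-0.2,0.15],"roll": 0,"fingers": 0},{"translation": [-0.17,-0.2,0.15],"roll": 0,"fingers": 0},{"translation": [-0.17,-0.2,0.15],"roll": 0,"fingers": 1},{"translation": [-0.17,-0.2,0.15],"roll": 0,"fingers": 1},{"translation": [-0.17,-0.2,0.15],"roll": 0,"fingers": 1},{"translation": [-0.17,-0.2,0.15],"roll": 0,"fingers": 1},{"translation": [-0.17,-0.2,0.15],"roll": 0,"fingers": 1},{"translation": [-0.17,-0.2,0.15],"roll": 0,"fingers": 1}]'

```text
clock: 3.25
eef_pos: [0.4817, 0.1073, 0.0835]
tool_rot: [0.998, -0.06, 0.0, -0.0]
ft_force: [-0.3, -0.4, 5.4]
grip_width: 0.0282
```

```bash
python3 - <<'E'
from h import *
from workcell import bot
c=bot.camera("wrist");np.savez("w3.npz",**c);cv2.imwrite("pics/w3.png",cv2.resize(c["pixels"][200:384,150:360,::-1],(800,700))[:600])
o=bot.get_obs();print(o["eef_pos"],o["tool_rot"],o["grip_width"],o["ft_force"]);fit(c,.106)
E
```

```text
[0.48168944 0.1072854  0.08354489] [ 9.98203544e-01 -5.99128267e-02  3.64053455e-04 -7.85820253e-05] 0.02795728012062435 [ 0.49565801 -0.73719707  5.02309958]
u [0.11469562 0.9934007 ] deg 83.413925 pt (np.float32(0.4874586), np.float32(0.15904008)) width 0.027863707740836033
ends -0.10390037857276364 0.07202619787739295
button s -0.04338386063929335 -0.03803042397347869 lat 0.019939371073704974 axis pt at button [0.48278966 0.11860158]
```

View pics/w3.png

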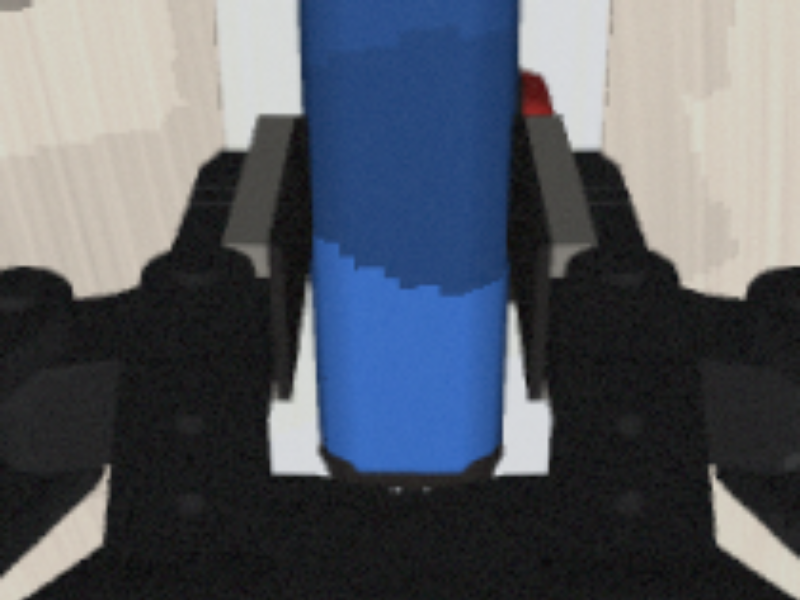

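The pads are on the handle at the button, but a red sliver at (535, 95) leaves it unclear how far in the button is. A short, gentle pull will test it.

Request:
play_rows --motion '[{"translation": [0,0.2,0],"roll": 0,"fingers": 1},{"translation": [0,0.4,0],"roll": 0,"fingers": 1},{"translation": [0,0.6,0],"roll": 0,"fingers": 1},{"translation": [0,0.8,0],"roll": 0,"fingers": 1},{"translation": [0,0.8,0],"roll": 0,"fingers": 1}]'

```text
clock: 3.72
eef_pos: [0.4813, 0.1008, 0.0836]
tool_rot: [0.998, -0.06, 0.001, -0.002]
ft_force: [1.2, 6.7, 3.8]
grip_width: 0.0276
```

```bash
python3 - <<'E'
from h import *
from workcell import bot
c=bot.camera("wrist");np.savez("w4.npz",**c)
o=bot.get_obs();print(o["eef_pos"],o["grip_width"],o["ft_force"]);fit(c,.106)
for k in("w2.npz","w3.npz","w4.npz"):
    px=dict(np.load(k))["pixels"];b,r=masks(px);ys,xs=np.where(r)
    print(k,[(int(y),xs[ys==y].min(),xs[ys==y].max(),np.where(b[y])[0].max()) for y in np.unique(ys)[::4]])
E
```

```text
[0.48133498 0.10076503 0.08356867] 0.02786913884793997 [1.47406977 5.81425852 3.68090529]
u [0.11386614 0.9934961 ] deg 83.46176 pt (np.float32(0.4861827), np.float32(0.14469817)) width 0.02792372254996859
ends -0.09595380328870658 0.08000518970268122
button s -0.03557426846829219 -0.029652254496116432 lat 0.01992931883930986 axis pt at button [0.48246914 0.11229702]
w2.npz [(215, np.int64(282), np.int64(283), np.int64(280)), (219, np.int64(282), np.int64(287), np.int64(279)), (223, np.int64(282), np.int64(288), np.int64(279)), (227, np.int64(282), np.int64(289), np.int64(279)), (231, np.int64(282), np.int64(289), np.int64(279)), (235, np.int64(282), np.int64(289), np.int64(279)), (239, np.int64(282), np.int64(289), np.int64(279)), (243, np.int64(281), np.int64(289), np.int64(278)), (247, np.int64(281), np.int64(288), np.int64(279)), (251, np.int64(281), np.int64(288), np.int64(278)), (255, np.int64(281), np.int64(288), np.int64(278)), (259, np.int64(281), np.int64(286), np.int64(278))]
w3.npz [(220, np.int64(287), np.int64(291), np.int64(285)), (224, np.int64(288), np.int64(293), np.int64(284)), (228, np.int64(287), np.int64(294), np.int64(284))]
w4.npz [(219, np.int64(288), np.int64(288), np.int64(285)), (223, np.int64(288), np.int64(292), np.int64(284)), (227, np.int64(287), np.int64(293), np.int64(285))]
```

Request:
play_rows --motion '[{"translation": [0,0.2,0],"roll": 0,"fingers": 1},{"translation": [0,0.4,0],"roll": 0,"fingers": 1},{"translation": [0,0.5,0],"roll": 0,"fingers": 1},{"translation": [0,0.5,0],"roll": 0,"fingers": 1}]'

```text
clock: 4.1
eef_pos: [0.4815, 0.1004, 0.0836]
tool_rot: [0.998, -0.058, 0.001, -0.007]
ft_force: [3.1, 19.4, -0.7]
grip_width: 0.0281
```

```bash
python3 - <<'E'
from h import *
from workcell import bot
c=bot.camera("wrist");np.savez("w5.npz",**c)
o=bot.get_obs();print(o["eef_pos"],o["grip_width"],o["ft_force"]);fit(c,.106)
c=bot.camera("scene");cv2.imwrite("pics/s2.png",cv2.resize(c["pixels"][130:230,220:400,::-1],(800,444),interpolation=cv2.INTER_CUBIC))
E
```

```text
[0.48147185 0.10044335 0.0835959 ] 0.027978526926807905 [ 2.76850667 19.65421408 -0.56220039]
u [0.11434828 0.99344075] deg 83.43396 pt (np.float32(0.48736367), np.float32(0.15389754)) width 0.027851932694664485
ends -0.10533738462945856 0.07059759812837274
button s -0.045284515308716244 -0.039966000045776856 lat 0.020013706407953982 axis pt at button [0.48248954 0.11155187]
```

View pics/s2.png

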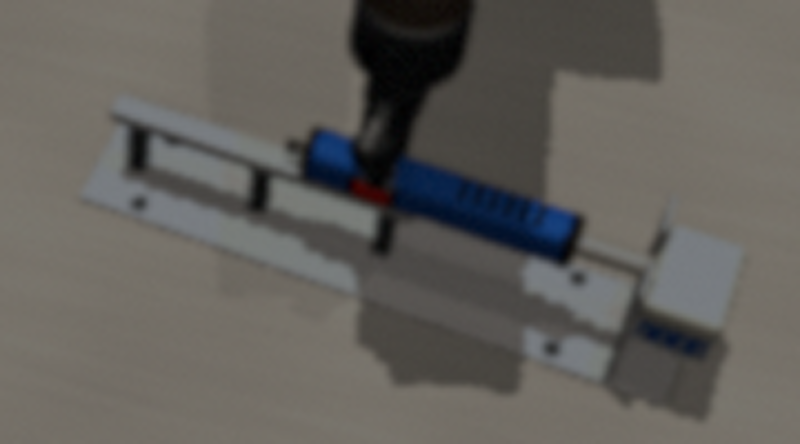

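The scene crop shows the fingertip ending at about (375, 180) with the red button (370, 190) still showing below it. The force rises to 20 N, so the tube is still locked and the button isn't in. I compare the fingertip height with the button.

```bash
python3 - <<'E'
from h import *
from workcell import bot
c=bot.camera("scene");np.savez("s2.npz",**c)
o=bot.get_obs();p=o["eef_pos"];n=np.array([.993,-.115,0])
def pr(P):
    q=c["world_to_cam"]@np.r_[P,1];v=c["intrinsics"]@q[:3];v=v[:2]/v[2];return v,((v-[220,130])*4.444).round(0)
for dz in(-.014,0,.005,.02): print(dz,pr(p+n*.015+[0,0,dz])[1], pr(p+n*.03+[0,0,dz])[1])
b,r=masks(c["pixels"]);print(big(r)[1][:2],big(b)[1][:1])
ys,xs=np.where(r);k=(xs>250)
print([(x,y) for x,y in zip(xs[k],ys[k])])
for z in(.081,.089,.097):print("btn",z,pr(np.r_[p[:2]+n[:2]*.021,z])[1], pr(np.r_[p[:2]+n[:2]*.021+[.0015,.013],z])[1])
crop=c["pixels"][155:195,280:330,::-1];cv2.imwrite("pics/s3.png",cv2.resize(crop,(750,600),interpolation=cv2.INTER_NEAREST)+0)
E
```

```text
-0.014 [370. 207.] [363. 223.]
0 [373. 195.] [366. 211.]
0.005 [373. 191.] [366. 207.]
0.02 [376. 179.] [369. 195.]
[([0, 109, 9, 14, 75], [2.9, 114.7]), ([300, 171, 6, 5, 17], [302.5, 173.1])] [([309, 166, 41, 20, 280], [328.6, 175.5])]
[(np.int64(300), np.int64(171)), (np.int64(301), np.int64(171)), (np.int64(300), np.int64(172)), (np.int64(301), np.int64(172)), (np.int64(302), np.int64(172)), (np.int64(300), np.int64(173)), (np.int64(301), np.int64(173)), (np.int64(302), np.int64(173)), (np.int64(303), np.int64(173)), (np.int64(304), np.int64(173)), (np.int64(305), np.int64(173)), (np.int64(302), np.int64(174)), (np.int64(303), np.int64(174)), (np.int64(304), np.int64(174)), (np.int64(305), np.int64(174)), (np.int64(304), np.int64(175)), (np.int64(305), np.int64(175))]
btn 0.081 [369. 204.] [387. 210.]
btn 0.089 [371. 197.] [388. 203.]
btn 0.097 [372. 191.] [390. 197.]
```

View pics/s3.png

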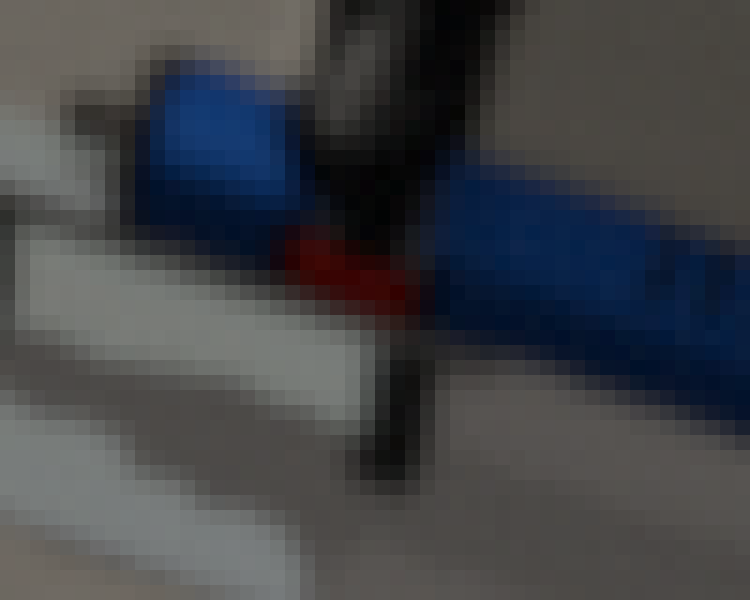

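```bash
python3 - <<'E'
from h import *
from scipy.spatial.transform import Rotation as R
c=dict(np.load("w2.npz"));t=np.array([.4840,.1054,.0861]);Q=R.from_quat([.99821,-.05978,.0015,-.0004]).as_matrix()
for uv in [(210,234),(203,234),(307,234),(333,234)]:
    o,d=rayf(c,uv);o=Q.T@(o-t);d=Q.T@d
    for y in(-.011,):
        s=(y-o[1])/d[1];print(uv,"at y=-11mm:",(o+s*d).round(4))
    for x in (-.022,.022):
        s=(x-o[0])/d[0];print("   at x",x,(o+s*d).round(4))
E
```

```text
(210, 234) at y=-11mm: [-0.0239 -0.011  -0.0242]
   at x -0.022 [-0.022  -0.0163 -0.0351]
   at x 0.022 [ 0.022  -0.1394 -0.2863]
(203, 234) at y=-11mm: [-0.0275 -0.011  -0.0244]
   at x -0.022 [-0.022  -0.0243 -0.0515]
   at x 0.022 [ 0.022  -0.1311 -0.2693]
(307, 234) at y=-11mm: [ 0.0252 -0.011  -0.0241]
   at x -0.022 [-0.022  -0.1326 -0.2727]
   at x 0.022 [ 0.022  -0.0193 -0.041 ]
(333, 234) at y=-11mm: [ 0.0387 -0.011  -0.0247]
   at x -0.022 [-0.022  -0.1133 -0.2329]
   at x 0.022 [ 0.022  -0.0392 -0.0821]
```

The wrist ray and the scene view agree: the real fingertips are about 25 mm higher than the nominal TCP data says. The pads pinched only the handle's rounded top edge, which also explains the 28 mm width. I release, go lower and look again.

Request:
play_rows --motion '[{"translation": [0,-0.6,0],"roll": 0,"fingers": 1},{"translation": [0,-0.6,0],"roll": 0,"fingers": 1},{"translation": [0,-0.6,0],"roll": 0,"fingers": -0.1},{"translation": [0,-0.6,0],"roll": 0,"fingers": -0.1},{"translation": [0,-0.6,0],"roll": 0,"fingers": -0.1},{"translation": [0,-0.6,0.5],"roll": 0,"fingers": -0.1},{"translation": [0,-0.6,1],"roll": 0,"fingers": -0.1},{"translation": [0,-0.6,1.5],"roll": 0,"fingers": -0.1},{"translation": [0,-0.6,2],"roll": 0,"fingers": -0.1},{"translation": [0,-0.6,2],"roll": 0,"fingers": -0.1},{"translation": [0,-0.6,2],"roll": 0,"fingers": -0.1}]'

```text
clock: 5.17
eef_pos: [0.48, 0.1002, 0.0624]
tool_rot: [0.998, -0.06, -0.001, 0.0]
ft_force: [0.1, -0.0, -0.8]
grip_width: 0.0467
```

```bash
python3 - <<'E'
from h import *
from workcell import bot
c=bot.camera("wrist");np.savez("w6.npz",**c)
o=bot.get_obs();print(o["eef_pos"],o["tool_rot"],o["grip_width"],o["ft_force"]);fit(c,.106)
a=cv2.resize(c["pixels"][150:384,130:386,::-1],(656,600))
cv2.imwrite("pics/w6.png",a)
c=bot.camera("scene");np.savez("s6.npz",**c)
crop=c["pixels"][155:195,280:320,::-1];s=cv2.resize(crop,(240,240),interpolation=cv2.INTER_NEAREST);a[:240,:240]=s
cv2.imwrite("pics/w6.png",a)
E
```

```text
[0.48037964 0.10024799 0.06284745] [ 9.98204689e-01 -5.98940672e-02 -2.94524044e-04  1.11014083e-04] 0.04709960933372066 [ 0.51422805 -0.27021394  0.66513708]
u [0.11450022 0.9934232 ] deg 83.42519 pt (np.float32(0.48761043), np.float32(0.15528718)) width 0.027752641475331505
ends -0.0912251315200329 0.06119547419039739
button s -0.06888016119844215 -0.03907850891735561 lat 0.020743404420096617 axis pt at button [0.48142978 0.10166285]
```

View pics/w6.png

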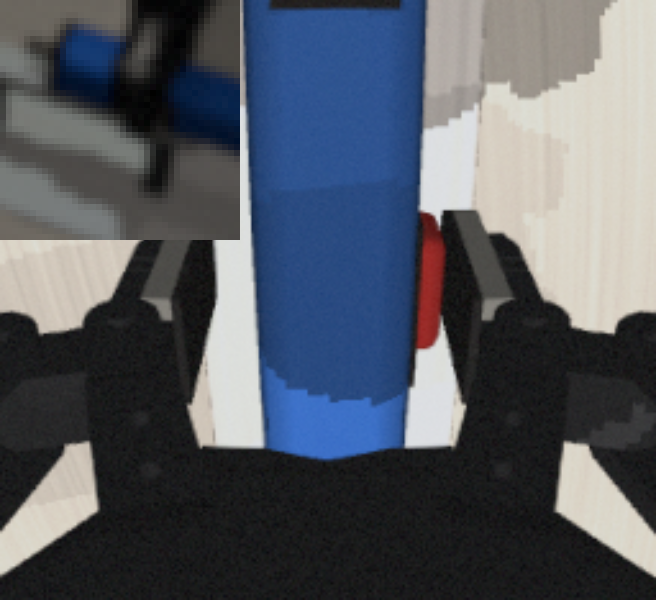

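The pads now flank the button (red at (430, 280)) and hide it in the scene inset. I shift slightly towards the button side, close and test the pull.

Request:
play_rows --motion '[{"translation": [0.2,-0.1,0.2],"roll": 0,"fingers": -0.1},{"translation": [0.2,-0.1,0.2],"roll": 0,"fingers": -0.1},{"translation": [0.2,-0.1,0.2],"roll": 0,"fingers": 1},{"translation": [0.2,-0.1,0.2],"roll": 0,"fingers": 1},{"translation": [0.2,-0.1,0.2],"roll": 0,"fingers": 1},{"translation": [0.2,-0.1,0.2],"roll": 0,"fingers": 1},{"translation": [0.2,-0.1,0.2],"roll": 0,"fingers": 1},{"translation": [0.2,-0.1,0.2],"roll": 0,"fingers": 1},{"translation": [0.2,-0.1,0.2],"roll": 0,"fingers": 1}]'

```text
clock: 6.02
eef_pos: [0.482, 0.1012, 0.0619]
tool_rot: [0.998, -0.06, -0.0, -0.0]
ft_force: [-2.9, 0.5, 6.0]
grip_width: 0.029
```

Request:
play_rows --motion '[{"translation": [0,0.2,0],"roll": 0,"fingers": 1},{"translation": [0,0.4,0],"roll": 0,"fingers": 1},{"translation": [0,0.6,0],"roll": 0,"fingers": 1},{"translation": [0,0.8,0],"roll": 0,"fingers": 1},{"translation": [0,1.0,0],"roll": 0,"fingers": 1},{"translation": [0,1.0,0],"roll": 0,"fingers": 1}]'

```text
clock: 6.52
eef_pos: [0.4824, 0.0922, 0.0618]
tool_rot: [0.998, -0.059, 0.001, -0.001]
ft_force: [0.7, 4.3, 3.6]
grip_width: 0.0294
```

Unlocked: the handle moved 9 mm at about 4 N. I pull on towards the second stop.

Request:
play_rows --motion '[{"translation": [0,0.5,0],"roll": 0,"fingers": 1},{"translation": [0,1.2,0],"roll": 0,"fingers": 1},{"translation": [0,2.0,0],"roll": 0,"fingers": 1},{"translation": [0,2.8,0],"roll": 0,"fingers": 1},{"translation": [0,3.6,0],"roll": 0,"fingers": 1},{"translation": [0,4.4,0],"roll": 0,"fingers": 1},{"translation": [0,5.2,0],"roll": 0,"fingers": 1},{"translation": [0,6.0,0],"roll": 0,"fingers": 1},{"translation": [0,6.8,0],"roll": 0,"fingers": 1},{"translation": [0,7.6,0],"roll": 0,"fingers": 1},{"translation": [0,8.4,0],"roll": 0,"fingers": 1},{"translation": [0,9.2,0],"roll": 0,"fingers": 1},{"translation": [0,10.0,0],"roll": 0,"fingers": 1},{"translation": [0,10.8,0],"roll": 0,"fingers": 1},{"translation": [0,11.6,0],"roll": 0,"fingers": 1},{"translation": [0,12.1,0],"roll": 0,"fingers": 1},{"translation": [0,12.4,0],"roll": 0,"fingers": 1},{"translation": [0,12.4,0],"roll": 0,"fingers": 1}]'

```text
clock: 8.02
eef_pos: [0.4677, -0.0318, 0.0618]
tool_rot: [0.998, -0.06, 0.001, -0.001]
ft_force: [1.0, 3.5, 5.1]
grip_width: 0.029
```

Request:
play_rows --motion '[{"translation": [0,0.3,0],"roll": 0,"fingers": 1},{"translation": [0,0.5,0],"roll": 0,"fingers": 1},{"translation": [0,0.7,0],"roll": 0,"fingers": 1},{"translation": [0,0.7,0],"roll": 0,"fingers": 1},{"translation": [0,0.7,0],"roll": 0,"fingers": 1}]'

```text
clock: 8.43
eef_pos: [0.467, -0.0372, 0.0618]
tool_rot: [0.998, -0.059, 0.001, -0.002]
ft_force: [1.0, 8.6, 5.2]
grip_width: 0.0294
```

Request:
play_rows --motion '[{"translation": [0,0.2,0],"roll": 0,"fingers": 1},{"translation": [0,0.4,0],"roll": 0,"fingers": 1},{"translation": [0,0.4,0],"roll": 0,"fingers": 1},{"translation": [0,0.4,0],"roll": 0,"fingers": 1}]'

```text
clock: 8.77
eef_pos: [0.467, -0.037, 0.0618]
tool_rot: [0.998, -0.058, 0.001, -0.006]
ft_force: [2.9, 21.3, 4.4]
grip_width: 0.029
```

Firm end stop at 21 N, after 139 mm of travel. I ease most of the pull off, then open.

Request:
play_rows --motion '[{"translation": [0,-0.4,0],"roll": 0,"fingers": 1},{"translation": [0,-0.6,0],"roll": 0,"fingers": 1},{"translation": [0,-0.6,0],"roll": 0,"fingers": 1},{"translation": [0,-0.6,0],"roll": 0,"fingers": -0.2},{"translation": [0,-0.6,0],"roll": 0,"fingers": -0.2},{"translation": [0,-0.6,0],"roll": 0,"fingers": -0.2},{"translation": [0,-0.6,0],"roll": 0,"fingers": -0.2},{"translation": [0,-0.6,0],"roll": 0,"fingers": -0.2}]'

```text
clock: 9.43
eef_pos: [0.4656, -0.0372, 0.0608]
tool_rot: [0.998, -0.06, -0.0, 0.0]
ft_force: [0.5, -0.2, -0.1]
grip_width: 0.0512
```

```bash
python3 - <<'E'
from h import *
from workcell import bot
c=bot.camera("wrist");np.savez("w7.npz",**c)
o=bot.get_obs();print(o["eef_pos"],o["tool_rot"],o["grip_width"],o["ft_force"]);fit(c,.106)
E
```

```text
[ 0.46573274 -0.03716532  0.06085195] [ 9.98195616e-01 -6.00446335e-02 -3.48191317e-04  1.81892305e-04] 0.05112368202700842 [ 0.13718532  0.58916138 -0.34059599]
u [0.12588117 0.99204534] deg 82.76835 pt (np.float32(0.47067928), np.float32(0.024277251)) width 0.027725001461233793
ends -0.0956057971858712 0.054612797798816864
button s -0.07526590422884485 -0.04560521175435462 lat 0.020102797274209376 axis pt at button [ 0.46307158 -0.03567756]
```

Let go, the button is out again (20 mm from the axis, as at the start), and the handle moved about 138 mm by the button's image, so it's locked at the second stop. Now up, 105 mm forward to the grip point, and down.

Request:
play_rows --motion '[{"translation": [0,0,-2.5],"roll": 0,"fingers": -0.2},{"translation": [0,0,-6],"roll": 0,"fingers": -0.2},{"translation": [-0.2,-3,-6.5],"roll": 0.3,"fingers": -0.2},{"translation": [-0.2,-6.5,-6.5],"roll": 0.3,"fingers": -0.2},{"translation": [-0.2,-9,-6.5],"roll": 0.3,"fingers": -0.2},{"translation": [-0.2,-10.6,-6.5],"roll": 0.3,"fingers": -0.2},{"translation": [-0.2,-10.6,-6.5],"roll": 0.3,"fingers": -0.2},{"translation": [-0.2,-10.6,-6.5],"roll": 0.3,"fingers": -0.2},{"translation": [-0.2,-10.6,-5],"roll": 0.3,"fingers": -0.2},{"translation": [-0.2,-10.6,-3],"roll": 0.3,"fingers": -0.2},{"translation": [-0.2,-10.6,-1],"roll": 0.3,"fingers": -0.2},{"translation": [-0.2,-10.6,0],"roll": 0.3,"fingers": -0.2},{"translation": [-0.2,-10.6,0],"roll": 0.3,"fingers": -0.2},{"translation": [-0.2,-10.6,0],"roll": 0.3,"fingers": -0.2}]'

```text
clock: 10.65
eef_pos: [0.476, 0.0674, 0.0607]
tool_rot: [0.998, -0.063, -0.001, 0.0]
ft_force: [-0.5, -0.9, 0.7]
grip_width: 0.0513
```

```bash
python3 - <<'E'
from h import *
from workcell import bot
c=bot.camera("wrist");np.savez("w8.npz",**c)
o=bot.get_obs();print(o["eef_pos"],o["tool_rot"],o["grip_width"],o["ft_force"]);fit(c,.106)
a=cv2.resize(c["pixels"][:,:,::-1],(800,600))
c=bot.camera("scene");np.savez("s8.npz",**c);a[:222,:400]=cv2.resize(c["pixels"][130:230,220:400,::-1],(400,222),interpolation=cv2.INTER_CUBIC)
cv2.imwrite("pics/w8.png",a)
E
```

```text
[0.47693401 0.06775902 0.06145512] [ 9.98003065e-01 -6.31653887e-02  5.68272140e-05  1.13749366e-04] 0.05123209353901623 [ 0.5404004  -1.31152763  0.94824729]
u [0.13320264 0.9910888 ] deg 82.3453 pt (np.float32(0.47589153), np.float32(0.08396998)) width 0.27691809286476904
ends -0.19720577617028395 0.1261191165636793
```

View pics/w8.png

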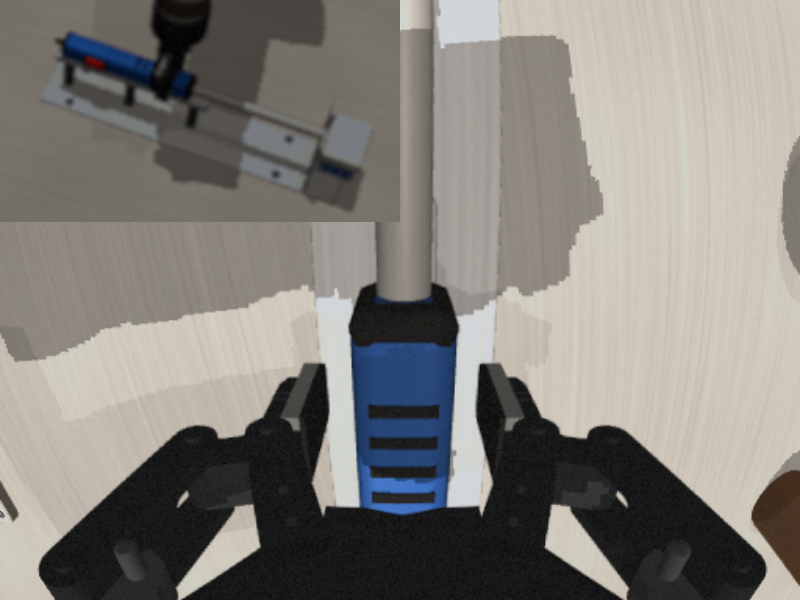

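The brush is drawn out: bare tube runs ahead of the black front cap (400, 310), the jaws are centred on the plain front part, and the button shows red in the inset. I close, ease towards the head and lift.

Request:
play_rows --motion '[{"translation": [0,0,0.1],"roll": 0,"fingers": 1},{"translation": [0,0,0.1],"roll": 0,"fingers": 1},{"translation": [0,0,0.1],"roll": 0,"fingers": 1},{"translation": [0,0,0.1],"roll": 0,"fingers": 1},{"translation": [0,0,0.1],"roll": 0,"fingers": 1},{"translation": [0,0,0.1],"roll": 0,"fingers": 1},{"translation": [0,0,0.1],"roll": 0,"fingers": 1},{"translation": [0,-0.2,0.1],"roll": 0,"fingers": 1},{"translation": [0,-0.4,0.1],"roll": 0,"fingers": 1},{"translation": [0,-0.6,0.1],"roll": 0,"fingers": 1},{"translation": [0,-0.6,0.1],"roll": 0,"fingers": 1},{"translation": [0,-0.6,0.1],"roll": 0,"fingers": 1}]'

```text
clock: 11.75
eef_pos: [0.4783, 0.0733, 0.0611]
tool_rot: [0.998, -0.063, 0.001, 0.001]
ft_force: [-0.3, -5.0, 7.3]
grip_width: 0.029
```

Request:
play_rows --motion '[{"translation": [0,0,-0.4],"roll": 0,"fingers": 1},{"translation": [0,0,-0.9],"roll": 0,"fingers": 1},{"translation": [0,0,-1.5],"roll": 0,"fingers": 1},{"translation": [0,0,-2.2],"roll": 0,"fingers": 1},{"translation": [0,0,-2.9],"roll": 0,"fingers": 1},{"translation": [0,0,-3.6],"roll": 0,"fingers": 1},{"translation": [0,0,-4.3],"roll": 0,"fingers": 1},{"translation": [0,0,-5.0],"roll": 0,"fingers": 1},{"translation": [0,0,-5.7],"roll": 0,"fingers": 1},{"translation": [0,0,-6.4],"roll": 0,"fingers": 1},{"translation": [0,0,-7.1],"roll": 0,"fingers": 1},{"translation": [0,0,-7.8],"roll": 0,"fingers": 1},{"translation": [0,0,-8.5],"roll": 0,"fingers": 1},{"translation": [0,0,-9.2],"roll": 0,"fingers": 1},{"translation": [0,0,-9.8],"roll": 0,"fingers": 1},{"translation": [0,0,-10.2],"roll": 0,"fingers": 1},{"translation": [0,0,-10.2],"roll": 0,"fingers": 1},{"translation": [0,0,-10.2],"roll": 0,"fingers": 1},{"translation": [0,0,-10.2],"roll": 0,"fingers": 1},{"translation": [0,0,-10.2],"roll": 0,"fingers": 1}]'

```text
clock: 13.42
eef_pos: [0.4771, 0.0744, 0.1616]
tool_rot: [0.998, -0.062, -0.001, 0.0]
ft_force: [-0.1, 0.3, -2.8]
grip_width: 0.0291
```

```bash
python3 - <<'E'
from h import *
from workcell import bot
o=bot.get_obs();print(o["eef_pos"],o["tool_rot"],o["grip_width"],o["ft_force"],o["ft_torque"],o["clock"])
a=np.zeros((600,800,3),np.uint8)
c=bot.camera("scene");np.savez("s9.npz",**c);a[:330,:400]=cv2.resize(c["pixels"][90:255,200:400,::-1],(400,330))
c=bot.camera("side");np.savez("d9.npz",**c);a[:330,400:]=cv2.resize(c["pixels"][60:258,130:370,::-1],(400,330))
c=bot.camera("wrist");np.savez("w9.npz",**c);a[330:,:360]=cv2.resize(c["pixels"][:,:,::-1],(360,270))
cv2.imwrite("pics/f9.png",a)
E
```

```text
[0.47706844 0.07442964 0.16162123] [ 9.98046120e-01 -6.24791094e-02 -5.33572333e-04  1.35358835e-04] 0.02911640127764051 [-0.1004938   0.28995335 -2.79809152] [-0.04319772 -0.0054204  -0.0129502 ] 13.4167
```

View pics/f9.png

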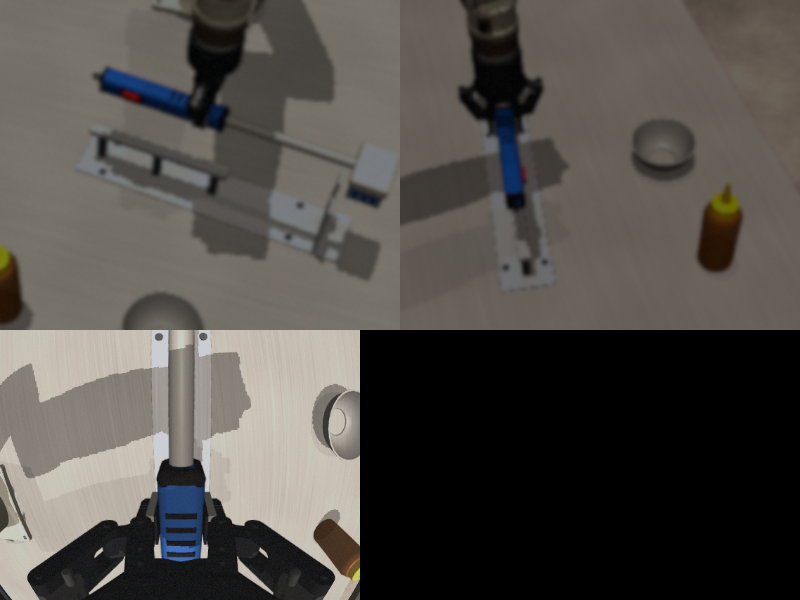

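The brush is 10 cm up, clear of the end plate, drawn out, with the button showing. In the wrist view the front cap is where it was before the lift, so the handle has not pitched. The bystanders have not moved. I hand in.

```bash
python3 -c "
from workcell import bot
o=bot.get_obs();print(abs(o['joint_vel']).max(),o['eef_pos'],o['ft_force']);print(bot.job_done())"
```

```text
0.0030884197938292578 [0.47722036 0.07448495 0.16172368] [ 0.05432387  0.31815908 -3.29804982]
the job is handed in; nothing more can be done
None
```

I drew the brush out to its second stop, let the button lock it, and lifted it about 10 cm. I handed it in at about 13.5 s, with the arm holding it still.

- **First grip missed the button:** The real fingertips sat about 25 mm higher than the stated tool data. The pads closed on the handle's top edge, and a test pull rose to about 20 N with the tube still locked. I released, went 22 mm lower, and the second squeeze freed the tube, which slid at about 4 N.
- **Drawing out:** I pulled past the first stop to a firm end stop at 21 N. The tool had travelled about 139 mm; the button's position in the images gave about 138 mm, within about 2 mm of the nominal 140.
- **Lock:** After letting go, the button stood out again to its starting distance, about 20 mm from the tool axis. I did not test the lock with a separate push or pull.
- **Lift:** I gripped at the plain front part, eased 6 mm towards the head, and raised the tool from z = 0.061 to 0.162. The force reading showed about 3 N of brush weight. The moment on the wrist was very small, and the handle's front cap stayed in the same place in the wrist view, so it hangs level.
- **Surroundings:** The head was clear of the end plate. I did not go near the bottle, bowl or paper bowls. The last pictures showed the bottle and steel bowl standing; the paper stack was outside those crops.
- **Disagreement:** The gripper read about 29 mm on the 30 to 31 mm handle, probably a small sensor offset or pads giving slightly.

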